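# Set the spouted canister on the pouring stand, spout to the point

## Task

Pick up the white canister that has a pouring spout (not the one with a loop handle, nor the plain one) and set it upright in the middle of the dark steel pouring stand, turned so that its spout faces the same way as the stand's pointed corner, towards the small black bin. Leave the bin where it is and let go of the canister.

Things in the scene. Friction and masses are not known exactly. Their poses are not given: they have to be found in the camera images.
- pourer_mid (a point): White lidded canister with a spout, 64 mm diameter, 100 mm tall, about 0.2 kg. Point on its axis, half-way up (50 mm above its underside); z up, x horizontally to the spout. White lid (68 mm diameter): flat top 16 mm above this point; on it an upright grey bar grip up to 50 mm above this point, centred on the axis, 46 mm long along x, 14 mm thick along y, to be pinched from above.
- spout_tip (a point): The outer end of that canister's spout, an open white trough 30 mm wide that rises outwards from the upper side wall; this point lies 62 mm from the canister's axis, 2 mm above pourer_mid. Axes as those of pourer_mid.
- stand_top (a point): The pouring stand, fixed to the table: a dark steel plate 12 mm thick, round (104 mm diameter) with a single pointed corner, so drop-shaped from above. Point: centre of the round part on its top face, 12 mm above the table. z is up; x points horizontally to the pointed corner, whose tip is 73 mm from this point; a thin pale line on top runs from the centre to it.
- bin: The small black plastic open bin, 110 by 130 mm and 50 mm high, loose on the table just beyond the stand's pointed corner. Origin at the centre of its underside, z up.
Mind the look-alikes: they are no part of the job. Leave any orange look-alike of the part that bears pourer_mid alone. There is more than one size of the part that bears stand_top; the job needs the larger.

How it is judged:
By the outcome, as a careful person would: the job done as asked, in the order asked, and still so for the second after the job is handed in, with the robot touching nothing.
It also fails if it takes over 38 s, if anything falls off the work surface, if the arm or the gripper's body presses on something with over 40 N, if the wrist force passes 120 N, or if a joint passes its speed limit or range.

## Robot

A 6-joint arm with a two-finger parallel gripper is mounted at the origin on the work surface. World frame = base frame: x ahead of the robot, y to its left, z up, the work surface at z = 0. Lengths are in mm, angles in degrees, forces in N, time in s.
With the tool pointing down it reaches from about 325 to 925 mm from the base axis. Payload 3.1 kg.
Tool frame: the origin (TCP) lies at the very end of the fingers, on their centre line; the grasp point (between the pads) lies grasp_offset behind it (grasp_offset is the distance from the TCP to the grasp point, in mm); z points along the fingers, y is the line along which they close (so a half turn about z gives the same grasp; the last joint's range is limited). The gripper opens to 85 mm and grips with 20 to 120 N. Pads are 22 mm wide; open, the fingers measure 114 mm over their backs; the gripper's body (76 mm by 85 mm) begins 54 mm behind the grasp point. The pads swing forward as they close: fully open they stand 13 mm farther back than shut.
Start: joints at [58.43, 12.427, 92.441, -0, 75.132, -6.429], TCP at [265.517, 565.809, 231.3] pointing down, gripper open.
Joint ranges: [-157.48, 157.48], [-44.54, 120.13], [17.64, 146.25], [-64.5, 244.5], [7.68, 150.69], [-147.95, 147.95]. Speed limits (degrees/s): [159.86, 159.86, 180, 180, 180, 180].

## Interface

Orientations are given as [roll, pitch, yaw] about the fixed x, y, z axes, in that order (R = Rz(yaw) Ry(pitch) Rx(roll)).
In Python, from station import * gives the robot as it stands. Calls block until the motion is done:
- goto(position, orientation): joint-space move of the TCP to a pose.
- move_l(position, attitude=None, speed=150): straight line of the TCP; attitude=None keeps the orientation; speed is the mean speed in mm/s.
- move_j(angles): joint-space move.
- grip(opening, squeeze=None): finger opening in mm; squeeze is the grip in N (None keeps the last); returns when the fingers have stopped.
- wait(seconds).
- solve_ik(position, orientation): joint angles nearest the present ones, or None.
- get_obs(): the state.
- get_image(name): name is "side" or "top" or "wrist"; returns the picture (420x560x3 uint8, red, green, blue); there is no depth.
- get_calibration(name): a dict with "fx", "fy", "cx", "cy" (pixels), "R" (3x3) and "t" (3): a world point X has camera coordinates R X + t; the wrist camera has in their place "mount" (4x4, takes a point from camera to tool coordinates, whose origin is the TCP and whose axes are the flange's). Camera axes: x right, y down, z forward; pixel columns grow to the right and rows downward; lengths in mm; the calibration is good to about 2 mm. A picture is of the moment at which its call begins: read the wrist's pose just before it. get_calibration takes no time and is no camera call.
A pose or a line that the arm cannot do raises Unreachable and nothing moves.
- sign_off(): hands the job in; it is judged then, once.
Trained networks look in the newest picture that a camera, given by its name, has taken for a name from the list of things; names that differ only in an ending like _2 or _b are one class to them, and where a whole thing is asked for, a point or a joint stands for the part that bears it (a point fixed in the world has none). Each returns a list of dicts, best first, with "score" (0 to 1); they miss things now and then, are a little off and sometimes report something else, mostly with a low value. They report only what shows in the picture. A call takes as long as a camera call. They do not tell look-alikes from the thing itself.
- spot_in(name, camera): "extent" ([centre column, centre row, width, height] in pixels, round what is visible of it).
- regions_of(name, camera): "region" (420x560 bool, what is visible of it) and "extent" ([centre column, centre row, width, height] in pixels, round what is visible of it).
The state is a dict: "t": time; "joint_pos": joint angles; "qvel": joint speeds; "effort": joint torques, N m; "tcp_pos": TCP position; "ee_rot": TCP orientation; "wrist_force": force on the tool from outside, world axes, zero at the start; "moment": the same for the moment, N m; "grip_width": finger opening in mm; "grip_force": force on a finger pad.
Only numpy, scipy, OpenCV 4.12 (cv2) and the standard library are available. Lean on these libraries where they do the work, as an engineer would, in place of code of your own. Each camera call takes 0.05 s, during which the arm holds its last target. There are 200 camera calls.

## Working session

There is one attempt and no reset: what is moved stays moved. The work goes in short steps, each a Python script; the robot and the scene stay as the last script left them, time stands still between calls to the robot, and variables do not carry over. Pictures are saved under pics/ and viewed, at most 10 in all, crops included, and the job is handed in when it is done.

```bash
ls; mkdir -p pics; python3 - <<'E'
from station import *
import cv2,numpy as np
ims=[]
for c in("top","side"):
    im=get_image(c); cv2.imwrite(f"pics/{c}0.png",im[:,:,::-1])
    k=get_calibration(c); print(c,k)
    for n in("pourer_mid","spout_tip","stand_top","bin"):
        print(n,[(np.round(d["extent"]),round(d["score"],2)) for d in spot_in(n,c)])
o=get_obs();print(o["t"],o["ee_rot"])
print(get_calibration("wrist")); import station
print(getattr(station,"grasp_offset",None))
E
```

```text
pics
top {'fx': 421.3923127850994, 'fy': 421.3923127850994, 'cx': 280.3248643175963, 'cy': 218.9086605432137, 'R': array([[-0.00290768, -0.99980324, -0.01962204],
       [-0.99818841,  0.00408107, -0.06002703],
       [ 0.0600953 ,  0.01941195, -0.99800387]]), 't': array([ -26.40200395,  536.50209128, 1189.92752579])}
pourer_mid [(array([276., 192.,  31.,  27.]), 0.73), (array([258., 254.,  31.,  21.]), 0.71)]
spout_tip [(array([273., 195.,  28.,  29.]), 0.81), (array([258., 256.,  29.,  22.]), 0.78)]
stand_top [(array([330., 228.,  41.,  31.]), 0.87), (array([310., 161.,  29.,  27.]), 0.83)]
bin [(array([381., 198.,  46.,  47.]), 0.94)]
side {'fx': 435.45732254328937, 'fy': 435.45732254328937, 'cx': 274.8306519447257, 'cy': 204.94774506473217, 'R': array([[ 0.86786464, -0.49671901,  0.00901114],
       [-0.29939391, -0.53740183, -0.78839239],
       [ 0.39645209,  0.68151999, -0.61510669]]), 't': array([-490.41014988,  186.03795496, 1025.74725388])}
pourer_mid [(array([225., 210.,  33.,  39.]), 0.78), (array([290., 198.,  23.,  39.]), 0.61)]
spout_tip [(array([292., 196.,  27.,  38.]), 0.96), (array([225., 214.,  29.,  37.]), 0.66)]
stand_top [(array([291., 251.,  41.,  32.]), 0.97), (array([338., 218.,  28.,  21.]), 0.58)]
bin [(array([350., 274.,  67.,  64.]), 0.76)]
0.5 [-1.79997561e+02 -1.87140413e-03  1.54854848e+02]
{'fx': 345.7054249872105, 'fy': 345.7054249872105, 'cx': 283.03708797587416, 'cy': 210.21192179120723, 'mount': array([[-4.29020857e-04, -9.49801971e-01, -3.12851454e-01,
         8.09448295e+01],
       [ 9.99999478e-01, -1.17206246e-04, -1.01549124e-03,
         7.12624756e-01],
       [ 9.27847432e-04, -3.12851726e-01,  9.49801525e-01,
        -1.41800782e+02],
       [ 0.00000000e+00,  0.00000000e+00,  0.00000000e+00,
         1.00000000e+00]])}
18.700000000000003
```

View pics/top0.png

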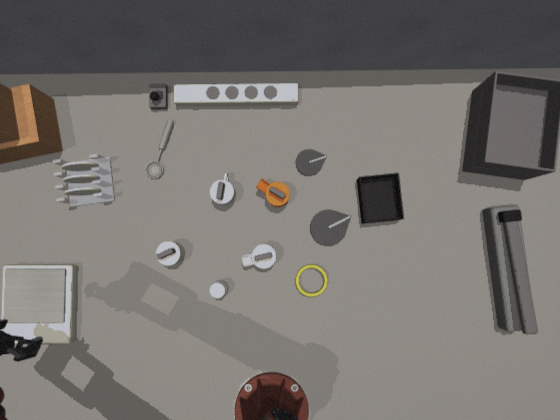

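View pics/side0.png

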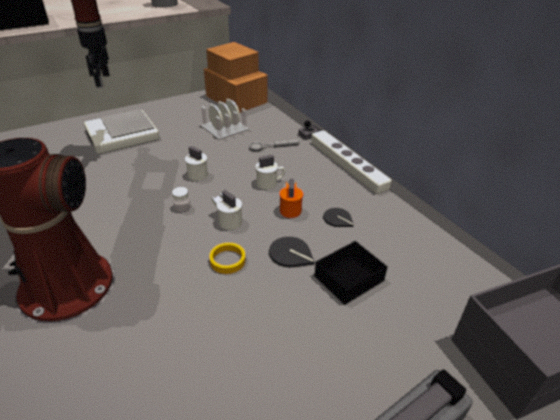

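The target is the canister at top (262,257), with its spout to the left at (247,261). The large stand is at (328,227) with its tip at about (352,218), towards the bin. Next is a closer look with the wrist camera.

```bash
cat > h.py <<'E'
from station import *
import cv2,numpy as np
from scipy.spatial.transform import Rotation as Ro
def cam(c,o=None):
    k=get_calibration(c)
    if c=="wrist":
        T=np.eye(4);T[:3,:3]=Ro.from_euler("xyz",o["ee_rot"],degrees=True).as_matrix();T[:3,3]=o["tcp_pos"]
        M=np.linalg.inv(T@k["mount"]);R,t=M[:3,:3],M[:3,3]
    else:R,t=np.array(k["R"]),np.array(k["t"])
    return k,R,t
def ray(C,u,v,z):
    k,R,t=C; d=R.T@[(u-k["cx"])/k["fx"],(v-k["cy"])/k["fy"],1]; p=-R.T@t
    return p+d*(z-p[2])/d[2]
def proj(C,X):
    k,R,t=C; c=R@np.array(X)+t
    return np.array([k["cx"]+k["fx"]*c[0]/c[2],k["cy"]+k["fy"]*c[1]/c[2]])
E
python3 - <<'E'
from h import *
C=cam("top")
print("can",ray(C,263,257,66),"spout",ray(C,244,261,52),"stand",ray(C,328,228,12),"tip",ray(C,352,218,12),"orange",ray(C,277,194,66))
a=(ray(C,263,257,66)+ray(C,328,228,12))/2
goto([a[0],a[1]-60,260],[180,0,90])
o=get_obs();print(o["t"],o["joint_pos"]);im=get_image("wrist");cv2.imwrite("pics/w1.png",im[:,:,::-1])
C=cam("wrist",o)
for n in("pourer_mid","spout_tip","stand_top","bin"):
    print(n,[(np.round(d["extent"],1),round(d["score"],2)) for d in spot_in(n,"wrist")])
E
```

```text
can [429.41998347  18.34743571  66.        ] spout [418.10827628  71.76265632  52.        ] stand [ 510.02816842 -164.52928952   12.        ] tip [ 538.40490795 -233.34106181   12.        ] orange [602.10735072 -20.30036378  66.        ]
3.075 [-2.39918736e+01 -6.00107704e+00  1.08639852e+02  1.69285457e-02
  7.73658378e+01 -2.40621385e+01]
pourer_mid [(array([242.2,  28.3,  80.8,  56.6]), 0.9), (array([436.1,  50.9, 107.6, 101.7]), 0.62)]
spout_tip [(array([434.2,  49.7, 107.6,  95.6]), 0.77), (array([242.8,  30.9,  73.5,  58.1]), 0.57)]
stand_top [(array([486.1, 154.5,  69.5,  80. ]), 0.95), (array([319.8, 199.2,  86.7,  95.5]), 0.61)]
bin [(array([384. , 309.3, 118.7, 107. ]), 0.62)]
```

View pics/w1.png

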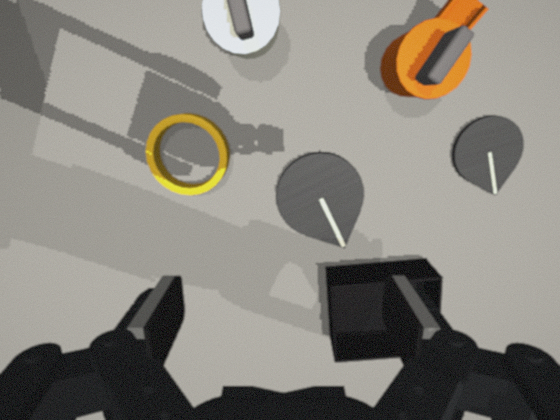

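The wrist view shows the whole stand: centre about (320,194), line from (321,199) to (343,246). The canister is cut off at the top edge. I'll measure the stand, then move the camera over the canister.

```bash
cat > m.py <<'E'
from h import *
from scipy.optimize import least_squares
def drop():
    th=np.linspace(0,2*np.pi,361); r=52.;D=73.;a=np.arccos(r/D)
    c=np.array([[r*np.cos(t),r*np.sin(t)] for t in np.linspace(a,2*np.pi-a,120)])
    return np.vstack([c,[[D,0]]])
def stand(C,near):
    best=None
    for d in regions_of("stand_top","wrist"):
        m=d["region"].astype(np.uint8); P=max(cv2.findContours(m,0,1)[0],key=len)[:,0]
        W=np.array([ray(C,u+0.,v+0.,12)[:2] for u,v in P]); c0=W.mean(0)
        if np.linalg.norm(c0-near)>60: continue
        poly=drop().astype(np.float32)
        def res(p):
            c,s=np.cos(p[2]),np.sin(p[2]);q=(W-p[:2])@np.array([[c,-s],[s,c]])
            return [cv2.pointPolygonTest(poly,(float(x),float(y)),True) for x,y in q]
        for y0 in (-1.2,-.8,-1.6):
            s=least_squares(res,[*c0,y0],loss="soft_l1",diff_step=1e-4)
            if best is None or s.cost<best[0]: best=(s.cost,s.x[:2],np.degrees(s.x[2]),np.median(np.abs(res(s.x))),d["score"])
    return best
E
python3 - <<'E'
from m import *
o=get_obs();C=cam("wrist",o);get_image("wrist")
print(stand(C,np.array([510,-165])))
a,b=ray(C,321,199,12),ray(C,343.5,246,12);print("line",a,b,np.degrees(np.arctan2(*(b-a)[1::-1])))
goto([429,18-40,260],[180,0,90])
o=get_obs();print(o["t"]);im=get_image("wrist");cv2.imwrite("pics/w2.png",im[:,:,::-1])
C=cam("wrist",o)
print(stand(C,np.array([510,-165])))
for d in regions_of("pourer_mid","wrist"): print(np.round(d["extent"]),d["score"],ray(C,*d["extent"][:2],66))
E
```

```text
(np.float64(66.98998777319537), array([ 512.88736905, -162.76413521]), np.float64(-63.80016648043754), np.float64(0.5873497245732671), 0.64)
line [ 514.12365832 -166.2157191    12.        ] [ 543.87306082 -226.39381833   12.        ] -63.69423579632612
3.9667
(np.float64(181.48708628950465), array([ 512.05878098, -161.19458678]), np.float64(-63.876582076333456), np.float64(1.0046157548078747), 0.85)
[458. 166. 102.  92.] 0.9 [600.2894014   -5.17377383  66.        ]
[288. 123.  68. 102.] 0.86 [433.89829898  35.78073838  66.        ]
[350. 281.  87.  85.] 0.33 [ 502.23972058 -132.68771003   66.        ]
```

View pics/w2.png

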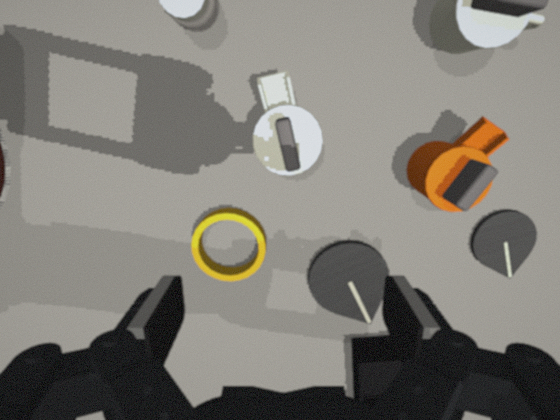

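The canister's lid is centred near (287.5,140) and the spout end is near (274,73). I'll compute the pose and overlay the model to check it.

```bash
cat > ov.py <<'E'
from m import *
def overlay(im,C,xy,yaw,zm):
    S=5;o=None
    def P(x,y,z):
        c,s=np.cos(np.radians(yaw)),np.sin(np.radians(yaw));return proj(C,[xy[0]+c*x-s*y,xy[1]+s*x+c*y,zm+z])
    L=[[P(34*np.cos(t),34*np.sin(t),16) for t in np.linspace(0,6.2832,60)],
       [P(x,y,50) for x,y in((23,7),(-23,7),(-23,-7),(23,-7),(23,7))],
       [P(62,15,2),P(62,-15,2)]]
    c=P(20,0,16);x0,y0=int(c[0]-60),max(0,int(c[1]-60))
    b=cv2.resize(im[y0:y0+120,x0:x0+120,::-1],None,fx=S,fy=S,interpolation=cv2.INTER_CUBIC)
    for l,col in zip(L,((0,0,255),(0,255,0),(255,0,0))):
        cv2.polylines(b,[np.int32((np.array(l)+.5-[x0,y0])*S)],False,col,1)
    return b
E
python3 - <<'E'
from ov import *
o=get_obs();C=cam("wrist",o);im=get_image("wrist")
c=ray(C,287.5,140,66);t=ray(C,274,73,52)
yaw=np.degrees(np.arctan2(*(t-c)[1::-1]));print(c,t,np.linalg.norm((t-c)[:2]),yaw)
cv2.imwrite("pics/ov1.png",overlay(im,C,c,yaw,50))
E
```

```text
[433.61445651  18.33124144  66.        ] [420.91979005  79.01869891  52.        ] 62.00098427829924 101.81483156767167
```

View pics/ov1.png

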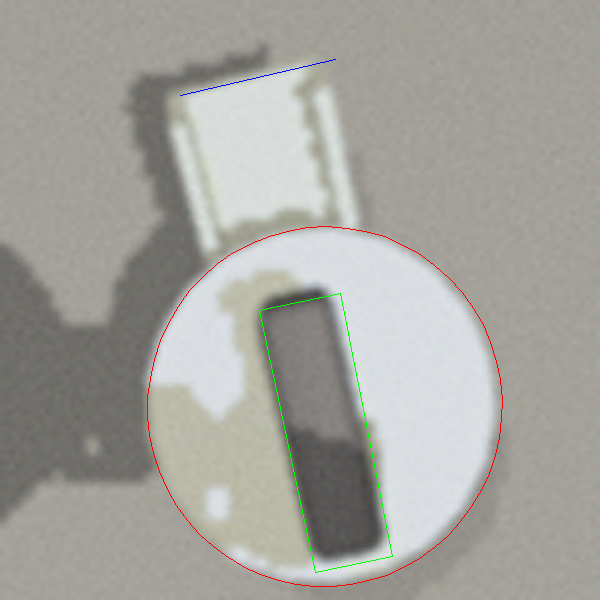

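The model overlay fits to within about 1.5 mm, so I'm going ahead with the grasp.

```bash
python3 - <<'E'
from ov import *
q=lambda:[round(float(x),1) for x in get_obs()["joint_pos"]]
p=[433.2,18.8];R=[180,0,102.5]
grip(50)
goto([*p,150],R);print(q())
move_l([*p,72],speed=80);print(get_obs()["wrist_force"])
grip(5,60);o=get_obs();print(o["t"],o["grip_width"],o["grip_force"],o["wrist_force"])
move_l([*p,175],speed=120)
o=get_obs();print(o["t"],o["grip_width"],o["grip_force"],o["wrist_force"],o["tcp_pos"])
im=get_image("wrist");cv2.imwrite("pics/w3.png",im[:,:,::-1])
print(solve_ik([512.9,-162.8,175],[180,0,-63.8]),solve_ik([512.9,-162.8,84],[180,0,-63.8]))
E
```

```text
[-6.8, -6.5, 121.5, -0.0, 65.0, -19.3]
[ 0.08997764 -0.99291506  0.23555804]
6.6917 13.034784205422977 58.98361265659332 [-1.00535472  0.25844562  2.19042086]
7.7 13.078194726853349 58.38591992855072 [-0.59296215  0.57066563 -3.16402942] [432.28831554  18.89321268 173.9408264 ]
[-2.50843982e+01  5.10005099e+00  1.07103477e+02 -2.54444375e-14
  6.77964718e+01  1.28715602e+02] [-2.50843982e+01  1.20995109e+01  1.10252228e+02 -2.54444375e-14
  5.76482612e+01  1.28715602e+02]
```

View pics/w3.png

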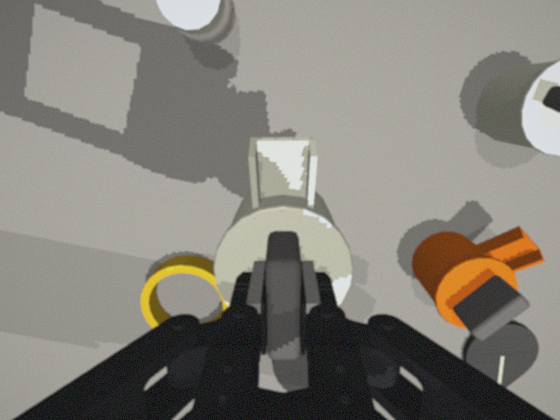

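The canister is held (13 mm width) and hangs upright, with the spout pointing straight up in the image and its end at about (282,138). I'll measure its offset in the tool frame.

```bash
python3 - <<'E'
from h import *
o=get_obs();C=cam("wrist",o);T=Ro.from_euler("xyz",o["ee_rot"],degrees=True).as_matrix()
z=o["tcp_pos"][2]-21
f=lambda u,v,h:T.T@(ray(C,u,v,z+h)-o["tcp_pos"])
print("spout",f(282,138,2),"L/R",f(251,138,2),f(316,138,2),"lid back",f(283,206,16),"barend",f(283,232.5,50), o["ee_rot"])
E
```

```text
spout [62.97923791 -0.69589053 19.05653591] L/R [ 62.98170952 -14.90838097  19.0909266 ] [62.97652826 14.88543115 19.01883299] lid back [34.72671359 -0.25123874  5.03083523] barend [ 35.72368373  -0.25218535 -28.96840755] [-1.79861367e+02 -4.98447972e-02  1.02496997e+02]
```

```bash
python3 - <<'E'
from h import *
yaw=-63.8;u=np.array([np.cos(np.radians(yaw)),np.sin(np.radians(yaw))])
p=np.array([512.5,-162.6])-0.8*u;R=[180,0,yaw]
tc=get_obs()["tcp_pos"];move_l([433.2,18.8,225],speed=150)
goto([*p,200],R);wait(.3)
o=get_obs();print(o["t"],o["tcp_pos"]-[*p,200],o["ee_rot"],o["grip_width"],np.max(np.abs(o["qvel"])))
e=p-o["tcp_pos"][:2]
move_l([*(p+e),110],speed=100);wait(.2)
o=get_obs();print(o["t"],o["tcp_pos"]-[*p,110],o["ee_rot"])
im=get_image("wrist");cv2.imwrite("pics/w4.png",im[:,:,::-1])
E
```

```text
10.7417 [0.03666928 0.10569745 0.1118249 ] [-1.79991682e+02 -8.96405549e-03 -6.37879214e+01] 13.219297037472181 0.06684854478152599
11.9917 [ 0.59831617 -0.40259989  0.88842534] [-1.79940162e+02 -7.98954226e-02 -6.37952929e+01]
```

View pics/w4.png

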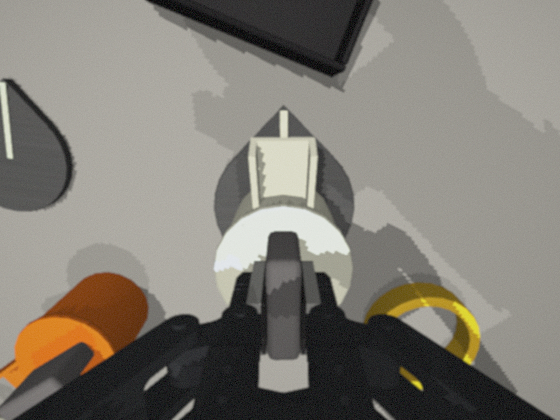

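The spout, pale line and stand tip (284,107) line up. I'll check the tip in the tool frame, then lower, release, retreat and inspect.

```bash
python3 - <<'E'
from h import *
o=get_obs();C=cam("wrist",o);T=Ro.from_euler("xyz",o["ee_rot"],degrees=True).as_matrix()
print("tip",T.T@(ray(C,284,106,12)-o["tcp_pos"]),"sides",T.T@(ray(C,215,205,12)-o["tcp_pos"]),T.T@(ray(C,354,205,12)-o["tcp_pos"]))
yaw=-63.8;u=np.array([np.cos(np.radians(yaw)),np.sin(np.radians(yaw))])
p=np.array([512.5,-162.6])-0.8*u
z=88;move_l([*p,z],speed=40);f0=get_obs()["wrist_force"][2]
while z>81.5:
    z-=.75;move_l([*p,z],speed=15);o=get_obs();f=o["wrist_force"][2]
    print(z,o["tcp_pos"][2],f)
    if f-f0>3:break
wait(.1);grip(45);o=get_obs();print(o["t"],o["tcp_pos"]-[*p,z],o["wrist_force"])
q=o["tcp_pos"];move_l([q[0],q[1],240],speed=120)
b=np.array([512.5,-162.6])-60*u
goto([*b,270],[180,0,-63.8]);wait(.2)
o=get_obs();print(o["t"]);im=get_image("wrist");cv2.imwrite("pics/w5.png",im[:,:,::-1])
E
```

```text
tip [73.3942127   0.65420805 98.795422  ] sides [  4.34418263 -49.58314719  98.76626083] [ 4.32215101 51.66571206 98.68111316]
87.25 87.53224049026731 -1.7175924246712593
86.5 86.50885505361684 -1.1836191355001462
85.75 85.66882201333175 -2.0797874261918126
85.0 84.92233764455695 -1.7106504319512512
84.25 84.54466803269503 -1.1311125488860612
83.5 84.50082223904049 4.803824529050884
14.75 [-0.11380954 -0.01846264 -0.26005847] [-0.42237535 -0.6586839   0.60190626]
16.7833
```

View pics/w5.png

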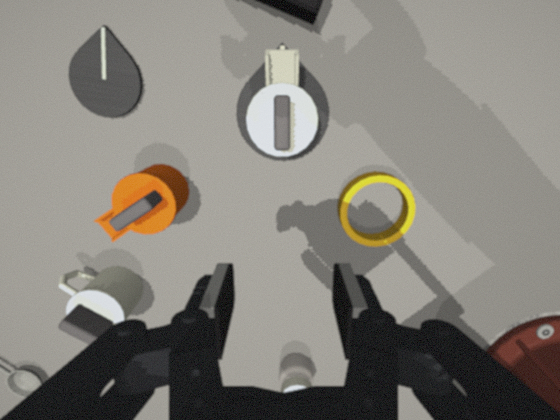

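The canister stands on the plate with its spout along the line. The lid centre is about (282.5,120) and the stand's sides are at 237 and 328. One numeric check, then I'll hand in.

```bash
python3 - <<'E'
from h import *
o=get_obs();C=cam("wrist",o)
c=ray(C,282.5,120,78);t=ray(C,282.5,49,64);l,r=ray(C,237,107,12),ray(C,328.5,107,12)
print(c,np.degrees(np.arctan2(*(t-c)[1::-1])),(l+r)/2,np.linalg.norm(l-r),o["t"])
if np.linalg.norm(c[:2]-[512.5,-162.6])<5: print(sign_off())
E
```

```text
[ 511.74814482 -161.70196401   78.        ] -63.90645205465686 [ 515.80857592 -170.66012624   12.        ] 101.13135155504013 16.8333
the job is handed in; nothing more can be done
None
```

The spouted canister is standing upright on the larger stand, released and handed in at about 17 s. In the last picture it measured about 1 mm off the stand's centre, with the spout within about 1° of the pointed corner; the bin was not touched.

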